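Bolt the sprung drill table level

ROBOT

A 7-joint arm with a two-finger parallel gripper is mounted at the origin on the work surface. World frame = base frame: x ahead of the robot, y to its left, z up, the work surface at z = 0. Lengths are in mm, angles in rad, forces in N, time in s.
With the tool pointing down it reaches from about 400 to 875 mm from the base axis. Payload 4.4 kg.
Tool frame: the origin (TCP) lies midway between the tips of the shut fingers; the grasp point (between the pads) lies r.tcp_to_grasp behind it (r.tcp_to_grasp is the distance from the TCP to the grasp point, in mm); z points along the fingers, y is the line along which they close (so a half turn about z gives the same grasp; the last joint's range is limited). The gripper opens to 85 mm and grips with 20 to 120 N. Pads are 22 mm wide; open, the fingers measure 114 mm over their backs; the gripper's body (76 mm by 85 mm) begins 54 mm behind the grasp point. The pads swing forward as they close: fully open they stand 13 mm farther back than shut.
Start: joints at [1.07, 0.628, 0.038, 1.517, -0.027, 0.996, -0.02], TCP at [273.827, -589.522, 231.313] pointing down, gripper open.
Joint ranges: [-3.06, 3.06], [-0.37, 2.12], [-1.25, 1.32], [0.18, 2.47], [-1.1, 4.24], [0.23, 1.98], [-2.94, 2.94]. Speed limits (rad/s): [2.57, 2.57, 3.14, 3.14, 3.14, 3.14, 3.14].

INTERFACE

Orientations are given as a unit quaternion [w, x, y, z].
In Python, from cell import observe, optics, r gives the robot as it stands. The module is installed in compiled form; this text tells all that it offers.
- The arm moves only by the shell command python3 -m creep 'ROWS'. ROWS is a JSON object of lists of equal length, an entry for each row: "twist": the turn, a rotation vector about the world's x, y, z in rad, a list of three; "translation": the shift along the world's x, y, z in m, a list of three; "claw": the closure, from 0 (fully open) to 1 (shut). In form: {"twist": [[ax, ay, az], ...], "translation": [[x, y, z], ...], "claw": [claw, ...]}. A call has 1 to 10 rows; each row is the pose to reach, as a shift and turn from the pose commanded when the call began; what a row does not reach only later rows make up. A row lasts 1/12 s, in which the tool goes at most 41.7 mm and 7.16 degrees, less where a joint would pass 70% of its speed; a pose out of reach is approached as far as the arm can. A call with a gripper value outside its range is refused whole. The fingers move at their own pace and stop on an object; the grip force is fixed at half the most. Time passes only in rows, so rows that repeat a pose let the fingers close. It gives the time, the measured TCP pose, the force, the opening and the grip force at its end, in the units of the state.
- observe(): the state, without advancing time (a new reading comes with each control period).
- optics.capture(name): name is "side" or "top"; returns the picture (400x640x3 uint8, blue, green, red); there is no depth.
- optics.get_calibration(name): a dict with "vertical_fov" (degrees; the focal length in pixels is half the picture's height over the tangent of half this angle, whatever the lens; pixels are square), "cx", "cy" (the principal point, pixels), "D" ([k1, k2, p1, p2, k3] as OpenCV has them; the pictures are not rectified), "position" and "orientation" of the camera in the world. Camera axes: x right, y up, looking along -z (the intrinsics and any distortion apply to the point x, -y, -z); pixel columns grow to the right and rows downward; lengths in mm; the calibration is good to about 2 mm. A picture is of the moment at which its call begins. get_calibration takes no time and is no camera call.
- r.job_done(): hands the job in; it is judged then, once.
Trained networks look in the newest picture that a camera, given by its name, has taken for a name from the list of things; names that differ only in an ending like _2 or _b are one class to them, and where a whole thing is asked for, a point or a joint stands for the part that bears it (a point fixed in the world has none). Each returns a list of dicts, best first, with "conf" (0 to 1); they miss things now and then, are a little off and sometimes report something else, mostly with a low value. They report only what shows in the picture. A call takes as long as a camera call.
- optics.look_for(query, camera): "xy" ([column, row] as shares, 0 to 1, of the picture: columns of its width, rows of its height, amid what is visible of it).
- optics.masks_of(query, camera): "region" (400x640 bool, what is visible of it) and "xy" ([column, row] as shares, 0 to 1, of the picture: columns of its width, rows of its height, amid what is visible of it).
The state is a dict: "time_s": time; "joint_pos": joint angles; "qd": joint speeds; "joint_torque": joint torques, N m; "tool_pos": TCP position; "tcp_rot": TCP orientation; "wrist_force": force on the tool from outside, world axes, zero at the start; "moment": the same for the moment, N m; "grip_width": finger opening in mm; "grip_force": force on a finger pad.
Only numpy, scipy, OpenCV 4.12 (cv2) and the standard library are available. Lean on these libraries where they do the work, as an engineer would, in place of code of your own. Each camera call takes 0.05 s, during which the arm holds its last target. There are 200 camera calls.

TASK

The tilting table of the drill stand has sprung up. Press it down by the bolt's ball knob until it lies level and bears firmly on its rubber buffer, keep it down while you slide the bolt all the way home under the keeper, then let go so that the bolt holds the table level. Work by feel: do not crush the buffer or ram the bolt against the keeper, and leave the things round about where they are.

Things in the scene. Friction and masses are not known exactly. Their poses are not given: they have to be found in the camera images.
- stand: Grey steel base plate 250 (x) x 300 (y) x 12 mm, fixed to the bench; origin at the centre of its underside, x away from the robot at yaw 0, z up. Two cheeks, 86 mm high, carry the hinge at its far (+x) side. At its near left corner (-x, +y) stands the keeper: a steel post with a ledge that overhangs towards the table.
- tilt (a joint): Tilt (rad) of the slotted aluminium table, 200 x 180 x 8 mm, 0.8 kg: 0 level, positive near edge raised; sprung up to a stop at 0.30. The spring lifts the knob with 2 N when raised, 4 N (+-1) when level. From 3 mm above level (at the knob) the buffer adds 5 N per mm: level takes about 19 N in all pressed on the knob; 20 to 25 N is right. More crushes the buffer.
- hinge (a point): Middle of the table's hinge axis, 70 mm above the bench, 100 mm to +x of the stand's origin. Its axes turn with the table: y along the hinge (parallel to the stand's y), x in the plate away from the robot, z normal to the plate; level, they are parallel to the stand's. The plate's top face is 4 mm above the axis.
- bolt (a joint): Travel (m) of the flat steel bolt along the table's near edge towards the keeper (hinge +y): 0 drawn back, 0.030 home on its end stop; starts at 0 to 0.005. Its nose meets the keeper at 0.010 and butts against the ledge's end unless the table is pressed fully level (about 19 N on the knob). It slides with 2 N of friction, 5 to 7 N where it rubs under the ledge.
- knob (a point): Centre of the black ball knob, 26 mm diameter, on a 12 mm stem on the bolt: in the hinge's axes 180 mm to -x, 50 mm to +z (46 mm above the plate) and at y = the bolt's travel. The bolt's two guides, centred 35 mm to -y and 68 mm to +y of the hinge's middle, rise 16 mm above the plate.
- buffer: Black rubber buffer, 24 mm diameter, standing on the stand under the near half of the table, 75 mm on the -x side of the stand's origin; origin at its foot, 42 mm above the bench, its top 69 mm. It gives 1 mm for 5 N and is spoilt by more than 28 N.
- oil: Bystander: white plastic bottle with a red cap, 56 mm diameter, 130 mm high; origin at its foot.
- carton: Bystander: cardboard box 90 x 70 x 50 mm; origin at the centre of its underside.
- tin: Bystander: open steel tin, 70 mm diameter, 60 mm high; origin at its foot.
- keeper: Steel ledge on a post at the stand's near left corner. Origin: middle of the lower edge of the ledge's end that faces the table, 86 mm above the bench. The ledge is 32 mm wide (x), 8 mm thick and runs 46 mm to the stand's +y from here; the bolt (14 mm wide, 10 mm thick, its top 16 mm above the hinge axis when level) slides in below it and then bears up on it. Bent by more than 28 N.

How it is judged (in metres and radians):
On the way, in this order (a step that is already met when the one before it is completed fails the run):
1. the table is pressed down level while the bolt is still short of the keeper (value of joint tilt below 0.012 rad and value of joint bolt below 0.012 m), for 0.05 s.
2. the bolt is slid home under the keeper with the table level (value of joint bolt above 0.024 m and value of joint tilt below 0.012 rad), for 0.2 s.
At the end, for the whole second after the job is handed in: The bolt is at least 24 mm along (of 30), under the keeper, and the table, let go, lies level within 0.015 rad and at rest (value of joint bolt above 0.024 m and value of joint tilt between -0.015 and 0.015 rad and velocity of joint tilt below 0.05 rad/s); the robot touches nothing.
It fails at once if the rubber buffer is pressed with more than 28 N (contact force between buffer and anything else above 28 N).
It fails at once if the keeper is forced with more than 28 N (contact force between keeper and anything else above 28 N).
It fails at once if a bystander is moved by more than 30 mm (distance of any of oil, carton, tin from where it was at the start of the episode above 0.03 m).
It also fails if it takes over 58 s, if anything falls off the work surface, if the arm or the gripper's body presses on something with over 40 N, if the wrist force passes 120 N, or if a joint passes its speed limit or range.

## Working session

There is one attempt and no reset: what is moved stays moved. The work goes in short steps, Python scripts to look and compute and a shell command to move; the robot and the scene stay as the last step left them, time stands still between calls to the robot, and variables do not carry over. Pictures are saved under pics/ and viewed, at most 10 in all, crops included, and the job is handed in when it is done.

```bash
mkdir -p pics
cat > h.py <<'E'
import numpy as np, cv2
from scipy.spatial.transform import Rotation as R
from cell import observe, optics, r
def cam(n):
    c=optics.get_calibration(n); f=200/np.tan(np.radians(c["vertical_fov"])/2)
    K=np.array([[f,0,c["cx"]],[0,f,c["cy"]],[0,0,1]]); q=c["orientation"]
    M=R.from_quat([q[1],q[2],q[3],q[0]]).as_matrix()
    return K,np.array(c["D"],float),M,np.array(c["position"],float)
def ray(n,uv):
    K,D,M,p=cam(n); a=cv2.undistortPoints(np.array([[uv]],float),K,D)[0,0]
    d=M@np.array([a[0],-a[1],-1]); return p,d/np.linalg.norm(d)
def proj(n,P):
    K,D,M,p=cam(n); X=(np.atleast_2d(P)-p)@M; X=X*[1,-1,-1]
    return cv2.projectPoints(X,np.zeros(3),np.zeros(3),K,D)[0][:,0]
def onz(n,uv,z):
    p,d=ray(n,uv); return p+d*(z-p[2])/d[2]
def tri(u1,u2,a="side",b="top"):
    p,d=ray(a,u1); q,e=ray(b,u2)
    s=np.linalg.lstsq(np.c_[d,-e],q-p,rcond=None)[0]
    A=p+s[0]*d;B=q+s[1]*e
    return (A+B)/2,np.linalg.norm(A-B)
E
cat > a.py <<'E'
from h import *
np.set_printoptions(precision=1,suppress=True)
for n in("side","top"):
    cv2.imwrite(f"pics/{n}0.png",optics.capture(n)); print(n,cam(n)[3],cam(n)[1])
    for q in("knob","keeper","buffer","stand","hinge","oil","carton","tin"):
        for o in optics.look_for(q,n)[:2]: print(q,round(o["conf"],2),np.array(o["xy"])*[640,400])
s=observe();print(s["time_s"],s["tool_pos"],s["tcp_rot"],s["wrist_force"],s["grip_width"],r.tcp_to_grasp)
E
python3 a.py
```

```text
side [ 53.3 867.4 730.9] [-0.1  0.   0.   0.   0. ]
knob 0.83 [358.1 185.2]
keeper 0.81 [324.3 229.2]
keeper 0.38 [340.2 217.6]
buffer 0.53 [359.8 214. ]
stand 0.68 [338.2 215.6]
hinge 0.94 [338.1 180.4]
oil 0.91 [267.1 235.4]
carton 0.67 [421.1 194.1]
tin 0.89 [387.9 175.4]
top [ 398.7   35.1 1155.4] [-0.1  0.   0.   0.   0. ]
knob 0.6 [363.6 221.1]
keeper 0.8 [311.7 213.8]
buffer 0.55 [362.8 217.5]
stand 0.6 [370.7 200.5]
stand 0.44 [363.8 216.4]
hinge 0.88 [374.9 190.2]
oil 0.61 [280.2 167.4]
oil 0.51 [363.7 216.4]
carton 0.71 [454.7 260.7]
tin 0.61 [463.5 210.9]
0.9 [ 273.8 -589.5  231.3] [0.  1.  0.2 0. ] [ 0.7 -0.   0.3] 85.33308114926 18.700000000000003
```

```bash
python3 - <<'E'
import cv2
for n,(u,v) in {"side":(345,200),"top":(370,205)}.items():
    i=cv2.imread(f"pics/{n}0.png")[v-100:v+100,u-130:u+130]
    cv2.imwrite(f"pics/{n}0c.png",cv2.resize(i,(780,600),interpolation=cv2.INTER_CUBIC))
E
python3 - <<'E'
from h import *
np.set_printoptions(precision=1,suppress=True)
print("knob",tri((358.1,185.2),(363.6,221.1)))
print("keeper",tri((324.3,229.2),(311.7,213.8)))
for q,a,b in(("oil",(267,235.4),(280,167.4)),("carton",(421,194),(454.7,260.7)),("tin",(387.9,175.4),(463.5,210.9)),("hinge",(338,180.4),(374.9,190.2))): print(q,tri(a,b))
E
```

```text
knob (array([518.9, -56.5, 134.5]), np.float64(0.24020263505292133))
keeper (array([541.3,  52.1,  65.5]), np.float64(1.3972892408488087))
oil (array([648.2, 125.6,  49.3]), np.float64(4.408693343186123))
carton (array([ 441.4, -274.7,   29. ]), np.float64(1.4920851672434792))
tin (array([ 553.1, -296.4,   40.1]), np.float64(5.119322995436452))
hinge (array([587.9, -83.2, 112.3]), np.float64(0.696383635260888))
```

View pics/side0c.png

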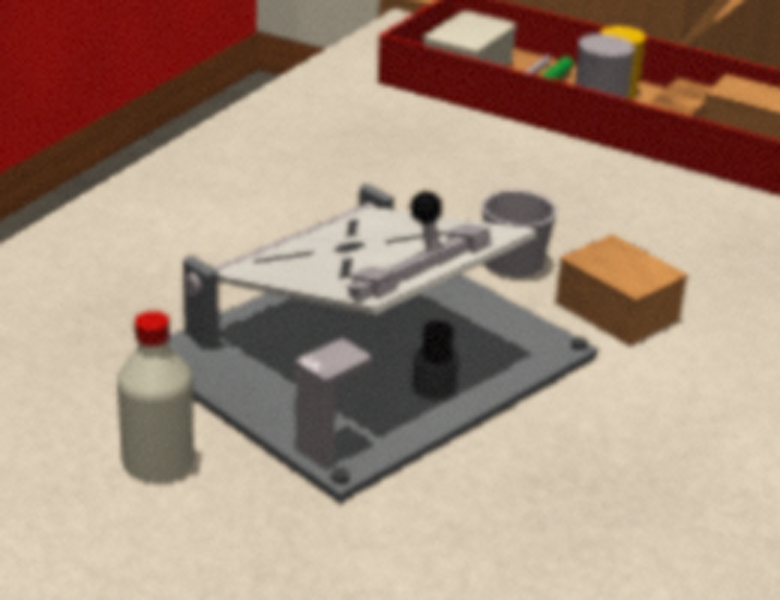

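View pics/top0c.png

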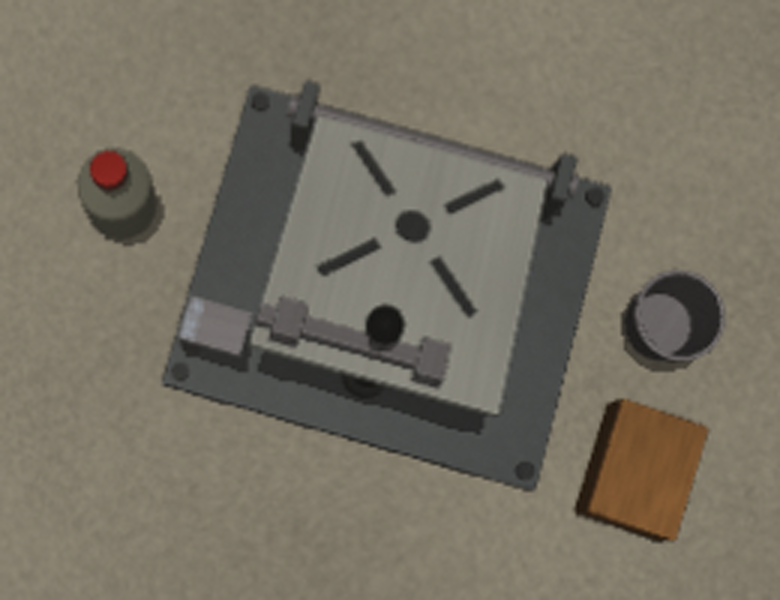

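The side crop shows the raised table, with the ball at full-picture pixel (357,169). The network's "knob" point sits on the bolt instead. In the top crop the ball is at (368,213.7), and the base plate corners are clear at (323,134), (443,167), (418,268) and (295,233). The keeper is to its left and the stand is yawed. I'll get the stand's pose from the corners.

Run:
```python
from h import *
np.set_printoptions(precision=3,suppress=True)
c=[(240+u/3,105+v/3) for u,v in((250,87),(610,185),(535,490),(165,385))]
P=np.array([onz("top",x,12) for x in c]); print(P)
m=P.mean(0)[:2]
from scipy.optimize import least_squares
L=np.array([[125,150],[125,-150],[-125,-150],[-125,150]])
def rot(y): return np.array([[np.cos(y),-np.sin(y)],[np.sin(y),np.cos(y)]])
s=least_squares(lambda p:(L@rot(p[2]).T+p[:2]-P[:,:2]).ravel(),[*m,0]); x,y,w=s.x
print("stand",x,y,np.degrees(w),s.fun)
K,e=tri((357,169),(368,213.7));print("ball",K,e)
Rw=rot(w); h=np.array([x,y])+Rw@[100,0]
d=Rw.T@(K[:2]-h); print("ball in hinge",d,K[2]-70)
for t in(0.3,0.0):
    k=[-180*np.cos(t)+50*np.sin(t),180*np.sin(t)+50*np.cos(t)]
    for b in(0,3,30):
        g=h+Rw@[k[0],b]; print(t,b,g,70+k[1],proj("side",[*g,70+k[1]]),proj("top",[*g,70+k[1]]))
print("hinge",h,"y axis",Rw[:,1])
q=observe()["tcp_rot"];print(q,R.from_quat([*q[1:],q[0]]).as_matrix())
```

```text
[[ 741.894   28.071   12.   ]
 [ 665.45  -258.934   12.   ]
 [ 424.955 -193.668   12.   ]
 [ 503.027   91.252   12.   ]]
stand 583.8314554654232 -83.31957559553875 -15.069928115413026 [ 1.639  0.951  0.082 -1.726 -0.824 -1.993 -0.897  2.769]
ball [528.711 -62.49  171.207] 1.689533812041146
ball in hinge [-158.64     5.782] 101.20667788751575
0.3 0 [528.614 -68.452] 170.9604616553214 [[357.924 168.031]] [[371.125 214.179]]
0.3 3 [529.394 -65.555] 170.9604616553214 [[357.014 168.431]] [[369.683 213.779]]
0.3 30 [536.413 -39.483] 170.9604616553214 [[348.692 172.092]] [[356.707 210.177]]
0.0 0 [506.583 -62.52 ] 120.0 [[363.685 191.084]] [[365.836 227.703]]
0.0 3 [507.363 -59.623] 120.0 [[362.792 191.515]] [[364.458 227.32 ]]
0.0 30 [514.383 -33.551] 120.0 [[354.638 195.455]] [[352.066 223.873]]
hinge [ 680.392 -109.319] y axis [0.26  0.966]
[0.    0.976 0.216 0.   ] [[ 0.907  0.421  0.   ]
 [ 0.421 -0.907 -0.   ]
 [ 0.     0.    -1.   ]]
```

The ball at (529,-63,171) matches the stand pose at 0.30 tilt to within a few mm, so the measurements agree. I'm moving above it and turning -40° so the fingers close along the bolt.

```bash
python3 -m creep '{"twist":[[0,0,-0.07],[0,0,-0.14],[0,0,-0.21],[0,0,-0.28],[0,0,-0.35],[0,0,-0.42],[0,0,-0.49],[0,0,-0.56],[0,0,-0.63],[0,0,-0.698]],"translation":[[0.015,0.031,0.002],[0.03,0.062,0.005],[0.045,0.093,0.01],[0.06,0.124,0.01],[0.075,0.155,0.01],[0.09,0.186,0.01],[0.105,0.217,0.01],[0.12,0.248,0.01],[0.135,0.279,0.01],[0.15,0.31,0.01]],"claw":[0,0,0,0,0,0,0,0,0,0]}'
```

```text
time_s: 1.73
tool_pos: [424.4, -278.0, 241.6]
tcp_rot: [0.0, 0.991, -0.133, 0.0]
wrist_force: [0.8, 0.2, -0.4]
grip_width: 85.5
grip_force: 0.0
```

```bash
python3 -m creep '{"twist":[[0,0,0],[0,0,0],[0,0,0],[0,0,0],[0,0,0],[0,0,0],[0,0,0],[0,0,0],[0,0,0]],"translation":[[0.015,0.031,0],[0.03,0.062,0],[0.045,0.093,0],[0.06,0.124,0],[0.075,0.155,0],[0.09,0.186,0],[0.101,0.207,0],[0.104,0.213,0],[0.104,0.213,0]],"claw":[0.3,0.3,0.3,0.3,0.3,0.3,0.3,0.3,0.3]}'
python3 - <<'E'
from h import *
np.set_printoptions(precision=2,suppress=True)
s=observe(); t=np.array(s["tool_pos"]); q=s["tcp_rot"]; print(t,R.from_quat([*q[1:],q[0]]).as_matrix()[:,1],s["wrist_force"],s["grip_width"])
ims=[]
for n in("side","top"):
    im=optics.capture(n); u,v=(345,185) if n=="side" else (368,210)
    for p in proj(n,[t,[529,-63,171]]): im=cv2.circle(im.copy(),tuple(int(a) for a in p.round()),1,(0,255,0),-1)
    ims.append(cv2.resize(im[v-75:v+55,u-65:u+65],(400,400),interpolation=cv2.INTER_CUBIC))
cv2.imwrite("pics/b.png",np.hstack(ims))
E
```

```text
time_s: 2.48
tool_pos: [528.7, -64.1, 241.2]
tcp_rot: [-0.0, 0.992, -0.129, 0.0]
wrist_force: [-0.8, -0.2, -0.3]
grip_width: 59.9
grip_force: 0.0
[528.72 -64.05 241.24] [-0.26 -0.97 -0.  ] [-0.78 -0.25 -0.29] 59.86904752076942
```

View pics/b.png

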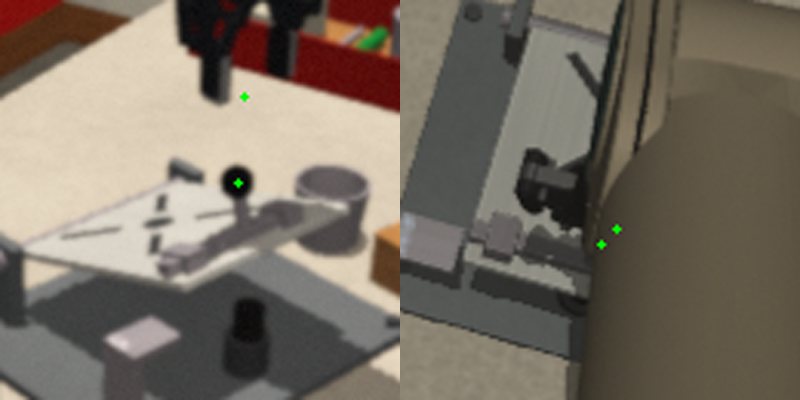

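The fingers straddle the ball: in the side crop the marker sits on the ball at (238,183), with the fingers directly above. Descending now.

```bash
python3 -m creep '{"twist":[[0,0,0],[0,0,0],[0,0,0],[0,0,0],[0,0,0],[0,0,0],[0,0,0],[0,0,0]],"translation":[[0,0,-0.02],[0,0,-0.04],[0,0,-0.055],[0,0,-0.065],[0,0,-0.075],[0,0,-0.084],[0,0,-0.089],[0,0,-0.089]],"claw":[0.3,0.3,0.3,0.3,0.3,0.3,0.3,0.3]}'
python3 - <<'E'
from h import *
s=observe(); t=np.array(s["tool_pos"]); print(t,s["wrist_force"])
im=optics.capture("side").copy(); u,v=355,170
for p in proj("side",[[529,-63,171],t]): cv2.circle(im,tuple(int(a) for a in p.round()),1,(0,255,0),-1)
cv2.imwrite("pics/c.png",cv2.resize(im[v-60:v+50,u-60:u+60],(600,550),interpolation=cv2.INTER_CUBIC))
E
```

```text
time_s: 3.25
tool_pos: [527.2, -66.8, 151.5]
tcp_rot: [0.0, 0.991, -0.131, -0.001]
wrist_force: [-0.2, 0.3, -0.3]
grip_width: 59.5
grip_force: 0.0
[527.23792018 -66.82611188 151.48867282] [-0.24945489  0.3099006  -0.31559833]
```

View pics/c.png

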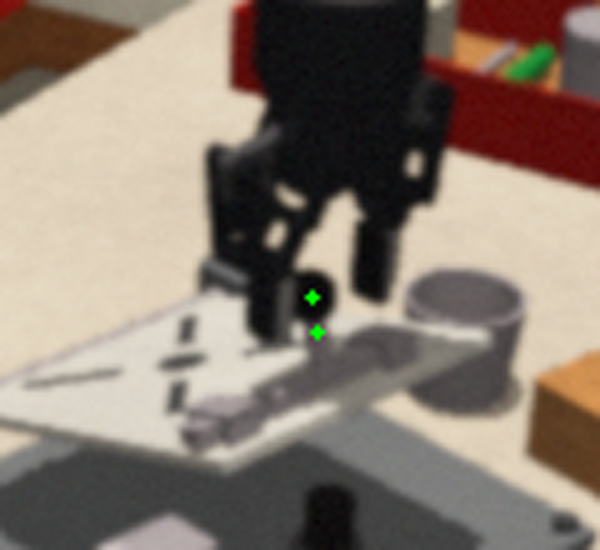

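The ball at (313,297) lies between the fingers at the right height. Closing.

```bash
python3 -m creep '{"twist":[[0,0,0],[0,0,0],[0,0,0],[0,0,0],[0,0,0],[0,0,0],[0,0,0],[0,0,0]],"translation":[[0,0,0],[0,0,0],[0,0,0],[0,0,0],[0,0,0],[0,0,0],[0,0,0],[0,0,0]],"claw":[0.4,0.5,0.6,0.7,0.8,0.9,1,1]}'
```

```text
time_s: 3.97
tool_pos: [528.1, -65.8, 152.5]
tcp_rot: [-0.0, 0.991, -0.131, 0.0]
wrist_force: [-0.1, 4.1, 4.2]
grip_width: 22.8
grip_force: 58.5
```

```bash
python3 -m creep '{"twist":[[0,0,0],[0,0,0],[0,0,0],[0,0,0],[0,0,0],[0,0,0],[0,0,0],[0,0,0]],"translation":[[0,0.001,0],[0.0005,0.002,0],[-0.002,0.003,-0.004],[-0.004,0.0035,-0.008],[-0.0065,0.004,-0.012],[-0.0085,0.0045,-0.016],[-0.0085,0.0045,-0.016],[-0.0085,0.0045,-0.016]],"claw":[1,1,1,1,1,1,1,1]}'
python3 - <<'E'
from h import *
s=observe(); t=np.array(s["tool_pos"]); print(t,s["wrist_force"],s["moment"],s["grip_width"])
im=optics.capture("side").copy(); u,v=355,180
cv2.circle(im,tuple(int(a) for a in proj("side",t)[0].round()),1,(0,255,0),-1)
cv2.imwrite("pics/d.png",cv2.resize(im[v-60:v+50,u-60:u+60],(600,550),interpolation=cv2.INTER_CUBIC))
E
```

```text
time_s: 4.63
tool_pos: [519.4, -62.4, 136.2]
tcp_rot: [0.0, 0.991, -0.131, 0.0]
wrist_force: [-1.1, -1.6, 3.7]
grip_width: 22.9
grip_force: 58.9
[519.40604257 -62.42899513 136.16587294] [-1.09125304 -1.58099015  3.65908157] [-0.45966723 -0.03890446  0.04934108] 22.89459770676775
```

View pics/d.png

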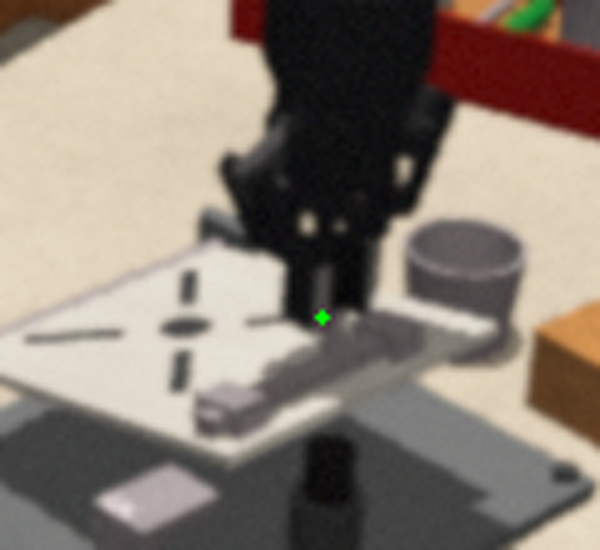

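The ball is held and the table is following, with 3.7 N on it, as expected. Continuing down the arc to about 0.05 rad.

```bash
python3 -m creep '{"twist":[[0,0,0],[0,0,0],[0,0,0],[0,0,0],[0,0,0],[0,0,0],[0,0,0],[0,0,0]],"translation":[[-0.002,0.0005,-0.004],[-0.0038,0.001,-0.0085],[-0.0055,0.0015,-0.013],[-0.0073,0.002,-0.017],[-0.009,0.0024,-0.0215],[-0.0104,0.0028,-0.026],[-0.0104,0.0028,-0.026],[-0.0104,0.0028,-0.026]],"claw":[1,1,1,1,1,1,1,1]}'
```

```text
time_s: 5.35
tool_pos: [509.1, -59.1, 110.5]
tcp_rot: [-0.0, 0.991, -0.131, 0.0]
wrist_force: [-1.0, -2.0, 5.3]
grip_width: 22.7
grip_force: 59.7
```

```bash
python3 -m creep '{"twist":[[0,0,0],[0,0,0],[0,0,0],[0,0,0],[0,0,0]],"translation":[[-0.0005,0,-0.002],[-0.001,0.0002,-0.004],[-0.0016,0.0004,-0.006],[-0.0016,0.0004,-0.006],[-0.0016,0.0004,-0.006]],"claw":[1,1,1,1,1]}'
```

```text
time_s: 5.77
tool_pos: [507.1, -58.5, 104.6]
tcp_rot: [-0.0, 0.991, -0.131, -0.0]
wrist_force: [-2.7, -0.7, 6.0]
grip_width: 23.1
grip_force: 60.1
```

```bash
python3 -m creep '{"twist":[[0,0,0],[0,0,0],[0,0,0],[0,0,0]],"translation":[[-0.0003,0,-0.001],[-0.0005,0.0001,-0.002],[-0.0005,0.0001,-0.002],[-0.0005,0.0001,-0.002]],"claw":[1,1,1,1]}'
```

```text
time_s: 6.1
tool_pos: [506.8, -58.5, 103.2]
tcp_rot: [-0.0, 0.991, -0.131, -0.0]
wrist_force: [-2.6, -0.7, 12.1]
grip_width: 23.3
grip_force: 60.5
```

```bash
python3 -m creep '{"twist":[[0,0,0],[0,0,0],[0,0,0],[0,0,0]],"translation":[[-0.0002,0,-0.0005],[-0.0004,0.0001,-0.0014],[-0.0004,0.0001,-0.0014],[-0.0004,0.0001,-0.0014]],"claw":[1,1,1,1]}'
```

```text
time_s: 6.43
tool_pos: [506.5, -58.4, 102.2]
tcp_rot: [-0.0, 0.991, -0.131, 0.0]
wrist_force: [-4.7, -1.5, 14.8]
grip_width: 23.1
grip_force: 60.8
```

```bash
python3 -m creep '{"twist":[[0,0,0],[0,0,0],[0,0,0],[0,0,0]],"translation":[[-0.0005,0.0001,-0.0005],[-0.001,0.0003,-0.001],[-0.001,0.0003,-0.001],[-0.001,0.0003,-0.001]],"claw":[1,1,1,1]}'
```

```text
time_s: 6.77
tool_pos: [506.4, -58.4, 101.7]
tcp_rot: [-0.0, 0.991, -0.131, 0.001]
wrist_force: [-2.7, -0.7, 17.7]
grip_width: 22.9
grip_force: 61.0
```

```bash
python3 -m creep '{"twist":[[0,0,0],[0,0,0],[0,0,0],[0,0,0]],"translation":[[-0.0003,0.0001,-0.0006],[-0.0006,0.0002,-0.0014],[-0.0006,0.0002,-0.0014],[-0.0006,0.0002,-0.0014]],"claw":[1,1,1,1]}'
```

```text
time_s: 7.1
tool_pos: [506.2, -58.3, 100.8]
tcp_rot: [-0.0, 0.991, -0.132, 0.002]
wrist_force: [-3.4, -2.6, 22.5]
grip_width: 23.0
grip_force: 61.4
```

22.5 N: level and firmly on the buffer. Now sliding the bolt in small steps.

```bash
python3 -m creep '{"twist":[[0,0,0],[0,0,0],[0,0,0],[0,0,0],[0,0,0]],"translation":[[0.0003,0.001,0],[0.0005,0.002,0],[0.0008,0.003,0],[0.001,0.004,0],[0.001,0.004,0]],"claw":[1,1,1,1,1]}'
```

```text
time_s: 7.52
tool_pos: [507.4, -54.0, 100.8]
tcp_rot: [-0.0, 0.991, -0.131, 0.002]
wrist_force: [-3.8, -0.7, 21.3]
grip_width: 22.6
grip_force: 61.4
```

```bash
python3 -m creep '{"twist":[[0,0,0],[0,0,0],[0,0,0],[0,0,0],[0,0,0]],"translation":[[0.0002,0.001,-0.0001],[0.0004,0.002,-0.0002],[0.0006,0.003,-0.0003],[0.0008,0.004,-0.0003],[0.0008,0.004,-0.0003]],"claw":[1,1,1,1,1]}'
```

```text
time_s: 7.93
tool_pos: [508.5, -50.1, 100.7]
tcp_rot: [-0.0, 0.991, -0.131, 0.002]
wrist_force: [-3.5, -1.2, 22.7]
grip_width: 23.1
grip_force: 61.4
```

```bash
python3 -m creep '{"twist":[[0,0,0],[0,0,0],[0,0,0],[0,0,0],[0,0,0]],"translation":[[0.0002,0.001,0],[0.0004,0.002,0],[0.0006,0.003,0],[0.0008,0.004,0],[0.0008,0.004,0]],"claw":[1,1,1,1,1]}'
```

```text
time_s: 8.35
tool_pos: [509.6, -46.1, 100.7]
tcp_rot: [-0.0, 0.991, -0.131, 0.002]
wrist_force: [-2.7, -1.3, 21.8]
grip_width: 22.9
grip_force: 61.4
```

```bash
python3 -m creep '{"twist":[[0,0,0],[0,0,0],[0,0,0],[0,0,0],[0,0,0]],"translation":[[0.0002,0.001,0],[0.0005,0.002,0],[0.0008,0.003,0],[0.001,0.004,0],[0.001,0.004,0]],"claw":[1,1,1,1,1]}'
```

```text
time_s: 8.77
tool_pos: [510.7, -42.1, 100.7]
tcp_rot: [-0.0, 0.991, -0.131, 0.003]
wrist_force: [-1.5, -0.5, 22.6]
grip_width: 23.3
grip_force: 61.4
```

```bash
python3 -m creep '{"twist":[[0,0,0],[0,0,0],[0,0,0],[0,0,0],[0,0,0]],"translation":[[0.0002,0.001,0],[0.0005,0.002,0],[0.0008,0.003,0],[0.001,0.004,0],[0.001,0.004,0]],"claw":[1,1,1,1,1]}'
```

```text
time_s: 9.18
tool_pos: [511.8, -38.1, 100.8]
tcp_rot: [-0.0, 0.991, -0.131, 0.003]
wrist_force: [-2.0, -1.1, 21.7]
grip_width: 22.8
grip_force: 61.4
```

```bash
python3 -m creep '{"twist":[[0,0,0],[0,0,0],[0,0,0],[0,0,0],[0,0,0]],"translation":[[0.0002,0.001,0],[0.0005,0.002,0],[0.0007,0.003,0],[0.0007,0.003,0],[0.0007,0.003,0]],"claw":[1,1,1,1,1]}'
```

```text
time_s: 9.6
tool_pos: [512.6, -35.1, 100.7]
tcp_rot: [-0.001, 0.991, -0.131, 0.003]
wrist_force: [-1.8, -0.3, 22.2]
grip_width: 23.3
grip_force: 61.4
```

```bash
python3 -m creep '{"twist":[[0,0,0],[0,0,0],[0,0,0],[0,0,0]],"translation":[[0.0002,0.0007,0],[0.0004,0.0015,0],[0.0004,0.0015,0],[0.0004,0.0015,0]],"claw":[1,1,1,1]}'
```

```text
time_s: 9.93
tool_pos: [513.0, -33.7, 100.8]
tcp_rot: [-0.0, 0.991, -0.131, 0.003]
wrist_force: [-2.3, -1.0, 21.1]
grip_width: 22.9
grip_force: 61.4
```

```bash
python3 -m creep '{"twist":[[0,0,0],[0,0,0],[0,0,0],[0,0,0]],"translation":[[0.0002,0.0007,0],[0.0004,0.0015,0],[0.0004,0.0015,0],[0.0004,0.0015,0]],"claw":[1,1,1,1]}'
python3 - <<'E'
from h import *
s=observe(); t=np.array(s["tool_pos"])
im=optics.capture("side").copy(); u,v=345,195
cv2.circle(im,tuple(int(a) for a in proj("side",t+[0,0,18.7])[0].round()),1,(0,255,0),-1)
cv2.imwrite("pics/e.png",cv2.resize(im[v-50:v+60,u-60:u+60],(600,550),interpolation=cv2.INTER_CUBIC))
E
```

```text
time_s: 10.27
tool_pos: [513.4, -32.2, 100.8]
tcp_rot: [-0.0, 0.991, -0.131, 0.003]
wrist_force: [-2.4, -0.5, 21.2]
grip_width: 23.0
grip_force: 61.4
```

View pics/e.png

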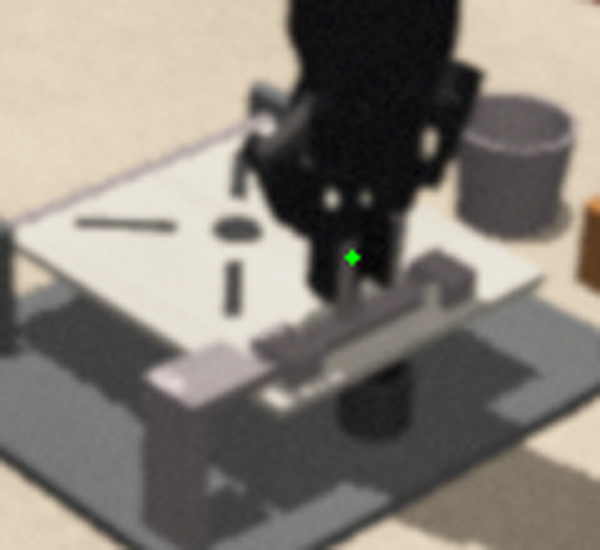

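The table is level and the bolt runs under the keeper ledge at about (240,375). I'll nudge on until the end stop is felt.

```bash
python3 -m creep '{"twist":[[0,0,0],[0,0,0],[0,0,0],[0,0,0]],"translation":[[0.0002,0.0007,0],[0.0004,0.0015,0],[0.0004,0.0015,0],[0.0004,0.0015,0]],"claw":[1,1,1,1]}'
```

```text
time_s: 10.65
tool_pos: [513.9, -30.7, 100.8]
tcp_rot: [-0.0, 0.991, -0.131, 0.003]
wrist_force: [-2.0, -1.9, 21.3]
grip_width: 22.9
grip_force: 61.4
```

```bash
python3 -m creep '{"twist":[[0,0,0],[0,0,0],[0,0,0],[0,0,0]],"translation":[[0.0002,0.0007,0],[0.0004,0.0015,0],[0.0004,0.0015,0],[0.0004,0.0015,0]],"claw":[1,1,1,1]}'
```

```text
time_s: 10.98
tool_pos: [513.9, -30.5, 100.8]
tcp_rot: [0.0, 0.991, -0.132, 0.003]
wrist_force: [-2.8, -4.1, 21.4]
grip_width: 22.9
grip_force: 61.4
```

The end stop is felt (position stalls, force rises). Next I'll ease the load onto the keeper slowly, backing off the sideways push a little.

```bash
python3 -m creep '{"twist":[[0,0,0],[0,0,0],[0,0,0],[0,0,0],[0,0,0],[0,0,0]],"translation":[[-0.0002,-0.0007,0.0003],[-0.0002,-0.0007,0.0006],[-0.0001,-0.0008,0.001],[0,-0.0008,0.0014],[0.0001,-0.0008,0.0018],[0.0002,-0.0008,0.002]],"claw":[1,1,1,1,1,1]}'
```

```text
time_s: 11.48
tool_pos: [514.0, -30.6, 101.5]
tcp_rot: [0.0, 0.991, -0.132, 0.002]
wrist_force: [0.4, -2.9, 7.9]
grip_width: 22.8
grip_force: 60.2
```

```bash
python3 -m creep '{"twist":[[0,0,0],[0,0,0],[0,0,0],[0,0,0],[0,0,0]],"translation":[[0,-0.0001,0.0003],[0,-0.0002,0.0006],[0,-0.0003,0.0009],[0,-0.0003,0.0011],[0,-0.0003,0.0011]],"claw":[1,1,1,1,1]}'
```

```text
time_s: 11.9
tool_pos: [513.9, -30.5, 101.7]
tcp_rot: [-0.0, 0.991, -0.131, 0.002]
wrist_force: [4.1, -2.9, 2.1]
grip_width: 23.2
grip_force: 59.7
```

```bash
python3 -m creep '{"twist":[[0,0,0],[0,0,0],[0,0,0],[0,0,0],[0,0,0],[0,0,0],[0,0,0],[0,0,0]],"translation":[[0.0005,0,0.0001],[0.001,0,0.0002],[0.001,0,0.0002],[0.001,0,0.0002],[0.001,0,0.0002],[0.001,0,0.0002],[0.001,0,0.0002],[0.001,0,0.0002]],"claw":[1,1,0.9,0.8,0.6,0.4,0.3,0.3]}'
```

```text
time_s: 12.57
tool_pos: [511.4, -29.5, 101.0]
tcp_rot: [-0.0, 0.991, -0.131, -0.002]
wrist_force: [-0.1, 0.2, 0.4]
grip_width: 59.9
grip_force: 0.0
```

```bash
python3 -m creep '{"twist":[[0,0,0],[0,0,0],[0,0,0],[0,0,0],[0,0,0],[0,0,0],[0,0,0],[0,0,0]],"translation":[[0,0,0.005],[0,0,0.015],[0,0,0.03],[0,0,0.05],[0,0,0.07],[0,0,0.1],[0,0,0.12],[0,0,0.12]],"claw":[0.3,0.3,0.3,0.3,0.3,0.3,0.3,0.3]}'
python3 - <<'E'
from h import *
s=observe(); print(s["wrist_force"],s["tool_pos"])
im=optics.capture("side").copy(); u,v=345,195
cv2.imwrite("pics/f.png",cv2.resize(im[v-50:v+60,u-60:u+60],(600,550),interpolation=cv2.INTER_CUBIC))
E
```

```text
time_s: 13.23
tool_pos: [515.6, -30.5, 226.4]
tcp_rot: [-0.001, 0.991, -0.131, 0.004]
wrist_force: [-0.1, -0.9, -0.0]
grip_width: 59.5
grip_force: 0.0
[-0.08351727 -0.92229026 -0.03892453] [515.5696502  -30.49118383 226.41164647]
```

View pics/f.png

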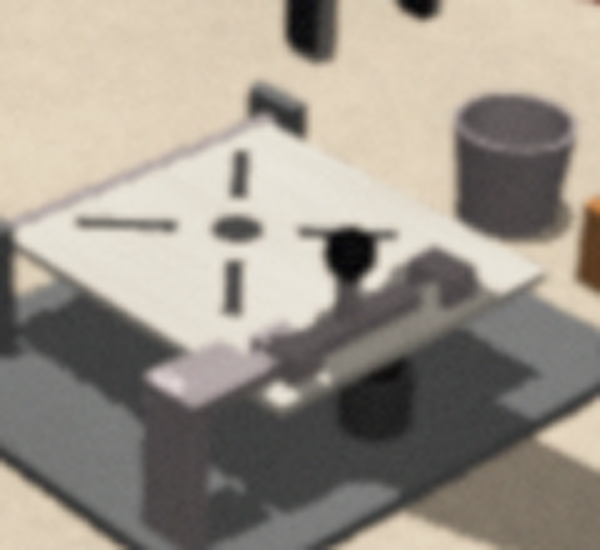

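The picture shows the table level, the bolt under the keeper at (240,375), the ball free at (350,255) and the gripper clear above. Handing in.

```bash
python3 -c "
from cell import r; print(r.job_done())"
```

```text
the job is handed in; nothing more can be done
None
```

I pressed the table level with about 22 N, slid the bolt home to its end stop under the keeper, let go gently and backed the gripper clear; the job is handed in at about 13 s, with no verdict returned.

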